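# Lock the turntable's castle nut with its key

### The job

The slotted nut on the hub of the cupboard turntable is loose. Turn it clockwise until you feel it snug up, carry on turning the same way only as far as the next slot that lines up with the cross hole in the spindle, then gently slide the flat locking key through slot and hole until its head is up against the nut, and let go. Do not force the key, and leave the other kitchen things where they are.

Things in the scene. Friction and masses are not known exactly. Their poses are not given: they have to be found in the camera images.
- turntable: White plastic turntable on the cupboard floor; it does not turn while you work. Origin: centre of its underside, z up; x axis along its spindle's cross hole, roughly away from the robot (yaw within 0.4 rad). Tray 310 mm across, top 24 mm up; central boss 80 mm across, to 44 mm; steel washer 58 mm across, to 48 mm. The tray is clear on the robot's side (-x): the key goes in there, moving to +x.
- hole (a point): Centre of the cross hole, on the axis of the upright steel spindle (26 mm diameter, top 92 mm above the turntable's underside), 73 mm above the turntable's underside; axes as the turntable's. The hole is a rectangle 9 mm wide (y) and 14 mm high (66 to 80 mm up) that runs right through along x.
- nut: Grey plastic hexagonal castle nut round the spindle, 44 mm across flats, 34 mm high. Origin on the axis at its underside (48 mm above the turntable's), z up. Clockwise from above tightens; it does not rise or sink. Loose it takes 0.05 N m; after 14 to 66 degrees (differs, cannot be seen) it snugs up: 0.5 N m to turn on, 0.3 to 0.4 felt while held still, and let go it springs back about 2 degrees.
- nut_slot (a point): Top of one of the nut's six slots, on the nut's x axis, 22 mm out. Slots: 9 mm wide, 16 mm deep, open at the top, in the middle of each flat (every 60 degrees), floor level with the hole's floor. The right slot comes into line 17 to 43 degrees after the nut snugs up; those that line up while it is loose are wrong. 15 degrees past the right one is overtightened: job lost.
- key: Locking key on the floor left or right of the turntable: steel blade 6 mm wide (y), 11 high (z), round nose, along x; behind it a grey plastic head 30 long (x), 14 wide (y), 34 high (z). Undersides of both at z = 0. Origin: blade underside, 22 mm ahead of the head's front face, 37 mm behind the nose, so it lies on the spindle axis when home. x points from head to nose. About 50 g.
- key_grip (a point): Point in the key's head to grip across its 14 mm width: 38 mm behind the origin (16 mm behind the head's front face), 30 mm above the underside.
- ramekin: Bystander: yellow ceramic ramekin, 68 mm across, 42 mm high, on the far part of the tray. Origin: centre of underside.
- spice_jar: Bystander: spice jar, 44 mm across, 55 mm high, on the far part of the tray. Origin: centre of underside.
- cutter: Bystander: steel biscuit-cutter ring, 52 mm across, 35 mm high, on the far part of the tray. Origin: centre of underside.
- cups: Bystander: stainless measuring cups nested on a ring, 62 mm across, 45 mm high, handles reaching 106 mm along -x, on the floor across the turntable from the key. Origin: centre of the cup's underside.
- pie_dish: Bystander: glass pie dish, 200 mm across, 42 mm high, on the floor far left. Origin: centre of underside.
- brownie_tin: Bystander: square brownie tin with sliding cover, 170 mm square, 61 mm high, on the floor far right. Origin: centre of underside.
Mind the look-alikes: they are no part of the job. Of the things that look like the key, the smaller one is meant.

How it is judged (in metres and radians):
On the way:
1. the nut is snug and stands at the first slot after that which lines up with the cross hole (within about 4.5 degrees), the key not yet in (x of nut_slot in the frame of turntable between -0.0126 and -0.0094 m and y of nut_slot in the frame of turntable above 0 m and horizontal distance between key and hole above 0.06 m), for 0.3 s.
At the end, for the whole second after the job is handed in: The nut is still at that slot (within about 4.5 degrees), the key lies through slot, cross hole and opposite slot, fully home (its origin within 5 mm of the spindle axis, in line with the hole within 8 degrees), released and at rest (x of nut_slot in the frame of turntable between -0.0126 and -0.0094 m and y of nut_slot in the frame of turntable above 0 m and horizontal distance between key and hole below 0.005 m and z of key in the frame of hole between -0.011 and 0 m and angle between the x axis of key and the x axis of turntable, either way round below 0.14 rad and linear speed of key below 0.02 m/s); the robot touches nothing.
It fails at once if the nut is overtightened, more than 15 degrees past the right slot (or backed far off) (x of nut_slot in the frame of turntable above -0.0052 m).
It fails at once if the key is forced: pressed on the nut or turntable with over 25 N (contact force between key and turntable above 25 N).
It fails at once if a bystander is shifted by more than 20 mm (distance of any of ramekin, spice_jar, cutter, cups, pie_dish, brownie_tin from where it was at the start of the episode above 0.02 m).
It also fails if it takes over 64 s, if anything falls off the work surface, if the arm or the gripper's body presses on something with over 40 N, if the wrist force passes 120 N, or if a joint passes its speed limit or range.

### The arm

A 6-joint arm with a two-finger parallel gripper is mounted at the origin on the work surface. World frame = base frame: x ahead of the robot, y to its left, z up, the work surface at z = 0. Lengths are in m, angles in degrees, forces in N, time in s.
With the tool pointing down it reaches from about 0.35 to 0.85 m from the base axis. Payload 8.1 kg.
Tool frame: the origin (TCP) lies midway between the tips of the shut fingers; the grasp point (between the pads) lies 19 mm behind it (env.pinch_z is the distance from the TCP to the grasp point, in m); z points along the fingers, y is the line along which they close (so a half turn about z gives the same grasp; the last joint's range is limited). The gripper opens to 85 mm and grips with 20 to 120 N. Pads are 22 mm wide; open, the fingers measure 114 mm over their backs; the gripper's body (76 mm by 85 mm) begins 54 mm behind the grasp point. The pads swing forward as they close: fully open they stand 13 mm farther back than shut.
Start: joints at [70.279, 7.471, 85.268, -0, 87.261, -4.893], TCP at [0.154, 0.58, 0.231] pointing down, gripper open.
Joint ranges: [-169.43, 169.43], [-51.17, 129.36], [1.28, 143.12], [-76.62, 256.62], [0, 156.53], [-152.29, 152.29]. Speed limits (degrees/s): [136.94, 136.94, 159.86, 180, 180, 180].

### API

Orientations are given as a 3x3 rotation matrix whose columns are the frame's x, y, z axes.
In Python, from station import env gives the robot as it stands. The module is installed in compiled form; this text tells all that it offers. Calls block until the motion is done:
- env.goto(position, orientation): joint-space move of the TCP to a pose.
- env.move_l(position, attitude=None, feed=0.15): straight line of the TCP; attitude=None keeps the orientation; feed is the mean speed in m/s.
- env.goto_joints(angles): joint-space move.
- env.open() and env.grasp(): open the fingers fully, or close them until they stop; the grip force is fixed at half the most.
- env.pause(seconds).
- env.inverse_kinematics(position, orientation): joint angles nearest the present ones, or None.
- env.sense(): the state.
- env.snapshot(name): name is "scene" or "top" or "wrist"; returns the picture (420x560x3 uint8, red, green, blue); there is no depth.
- env.camera_info(name): a dict with "camera_matrix" (3x3 intrinsics, pixels), "eye" and "attitude" of the camera in the world. Camera axes: x right, y down, z forward; pixel columns grow to the right and rows downward; lengths in m; the calibration is good to about 2 mm. A picture is of the moment at which its call begins: read the wrist's pose just before it. camera_info takes no time and is no camera call; for the wrist camera it gives the pose at the moment of the call.
A pose or a line that the arm cannot do raises env.PlanningError and nothing moves.
- env.finish_job(): hands the job in; it is judged then, once.
Trained networks look in the newest picture that a camera, given by its name, has taken for a name from the list of things; names that differ only in an ending like _2 or _b are one class to them, and where a whole thing is asked for, a point or a joint stands for the part that bears it (a point fixed in the world has none). Each returns a list of dicts, best first, with "conf" (0 to 1); they miss things now and then, are a little off and sometimes report something else, mostly with a low value. They report only what shows in the picture. A call takes as long as a camera call. They do not tell look-alikes from the thing itself.
- env.recognise(thing, camera): "at" ([x, y, z] in m, in the coordinates of the camera as it stood for that picture, good to about 4 mm: the middle of the surface that is visible of it).
- env.spot_point(thing, camera): "at" ([x, y, z] in m, in the coordinates of the camera as it stood for that picture, good to about 4 mm: a listed point, or the origin of a listed thing).
The state is a dict: "time": time; "joint_pos": joint angles; "qd": joint speeds; "joint_efforts": joint torques, N m; "ee_pos": TCP position; "ee_rot": TCP orientation; "ft_force": force on the tool from outside, world axes, zero at the start; "wrist_torque": the same for the moment, N m; "width": finger opening in m; "grip_force": force on a finger pad.
Only numpy, scipy, OpenCV 4.12 (cv2) and the standard library are available. Lean on these libraries where they do the work, as an engineer would, in place of code of your own. Each camera call takes 0.05 s, during which the arm holds its last target. There are 200 camera calls.

## Working session

There is one attempt and no reset: what is moved stays moved. The work goes in short steps, each a Python script; the robot and the scene stay as the last script left them, time stands still between calls to the robot, and variables do not carry over. Pictures are saved under pics/ and viewed, at most 10 in all, crops included, and the job is handed in when it is done.

```bash
mkdir -p pics; cat > h.py <<'E'
import numpy as np, cv2
from station import env
def snap(cam,name=None,crop=None,scale=1):
    im=env.snapshot(cam)
    if name:
        o=im if crop is None else im[crop[1]:crop[3],crop[0]:crop[2]]
        o=cv2.resize(o,None,fx=scale,fy=scale,interpolation=cv2.INTER_CUBIC)
        cv2.imwrite('pics/'+name+'.png',o[:,:,::-1])
    return im
def w(cam,p,ci=None):
    ci=ci or env.camera_info(cam); return np.array(ci['eye'])+np.array(ci['attitude'])@np.array(p)
def proj(cam,P,ci=None):
    ci=ci or env.camera_info(cam); c=np.array(ci['attitude']).T@(np.array(P)-ci['eye']); q=np.array(ci['camera_matrix'])@c; return q[:2]/q[2]
def plane(cam,uv,z,ci=None):
    ci=ci or env.camera_info(cam); d=np.array(ci['attitude'])@np.linalg.solve(np.array(ci['camera_matrix']),[uv[0],uv[1],1.]); e=np.array(ci['eye']); return e+d*(z-e[2])/d[2]
def down(yaw):  # tool y (closing line) at angle yaw in world
    y=np.array([np.cos(yaw),np.sin(yaw),0]); z=np.array([0,0,-1.]); return np.column_stack([np.cross(y,z),y,z])
E
python3 - <<'E'
from h import *
np.set_printoptions(precision=4,suppress=True)
s=env.sense(); print(s['time'],s['ee_rot'],s['width'],env.pinch_z)
for cam in ['top','scene']:
    snap(cam,cam+'0')
    ci=env.camera_info(cam); print(cam,ci['eye'],ci['attitude'],ci['camera_matrix'])
    for t in ['turntable','hole','nut','nut_slot','key','key_grip','cups']:
        print(t,[(round(d['conf'],2),w(cam,d['at'])) for d in env.spot_point(t,cam)][:4])
print(env.sense()['time'])
E
```

```text
0.0 [[-0.9667  0.2559 -0.0006]
 [ 0.2559  0.9667 -0.0017]
 [ 0.0002 -0.0018 -1.    ]] 0.08525722883663493 0.0187
top [0.4013 0.0037 0.9358] [[ 0.0108 -0.986   0.1667]
 [-0.9997 -0.0142 -0.0191]
 [ 0.0212 -0.1664 -0.9858]] [[400.4389   0.     288.2115]
 [  0.     400.4389 203.2308]
 [  0.       0.       1.    ]]
turntable [(0.92, array([ 0.5837, -0.0039, -0.0036]))]
hole [(0.62, array([ 0.5803, -0.0036,  0.0701]))]
nut [(0.67, array([ 0.582 , -0.0081,  0.0488])), (0.49, array([ 0.6937, -0.3424,  0.0004]))]
nut_slot [(0.68, array([0.5647, 0.0033, 0.0825]))]
key [(0.97, array([ 0.4679, -0.385 ,  0.0016])), (0.74, array([ 0.4717, -0.2742, -0.0052]))]
key_grip [(0.6, array([ 0.4357, -0.2658,  0.0337])), (0.58, array([ 0.4288, -0.4113,  0.0368]))]
cups [(0.92, array([0.4866, 0.3   , 0.0008]))]
scene [1.0041 0.0336 0.8619] [[-0.1397  0.8604 -0.49  ]
 [ 0.9902  0.1216 -0.0688]
 [ 0.0004 -0.4949 -0.869 ]] [[389.8253   0.     280.8852]
 [  0.     389.8253 212.8698]
 [  0.       0.       1.    ]]
turntable [(0.8, array([ 0.5793, -0.0085,  0.0006]))]
hole [(0.82, array([ 0.5837, -0.0068,  0.0797])), (0.62, array([ 0.4386, -0.2629,  0.0309]))]
nut [(0.77, array([ 0.5869, -0.0097,  0.0505]))]
nut_slot [(0.53, array([0.5617, 0.0075, 0.0815]))]
key [(0.74, array([ 0.4741, -0.2748,  0.001 ])), (0.65, array([ 0.4683, -0.3851, -0.0021]))]
key_grip [(0.75, array([ 0.4294, -0.4089,  0.0367])), (0.56, array([ 0.4353, -0.266 ,  0.0308]))]
cups [(0.79, array([ 0.4868,  0.3053, -0.0003]))]
0.8
```

View pics/top0.png

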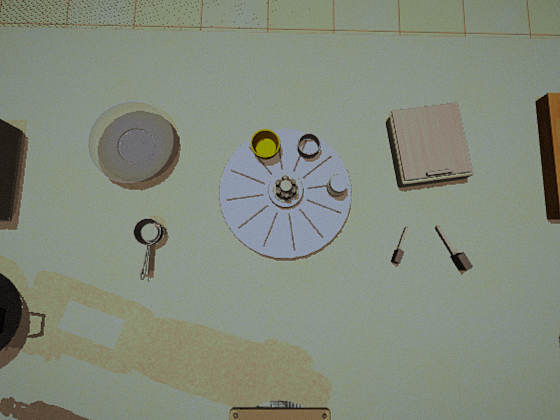

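```bash
python3 - <<'E'
import cv2,numpy as np
im=cv2.imread('pics/top0.png')
a=cv2.resize(im[140:260,360:480],None,fx=3.3,fy=3.3,interpolation=cv2.INTER_CUBIC)
b=cv2.resize(im[60:200,220:360],None,fx=2.83,fy=2.83,interpolation=cv2.INTER_CUBIC)
b=b[:396,:396];a=a[:396,:396]
cv2.imwrite('pics/c0.png',np.hstack([a,b]))
E
```

```text
(no output)
```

The top view shows the turntable at about (286,190), with two key-like things at right. The smaller one is at (398,257), world about (0.436,-0.266), and the bigger one is at (455,255). I'll go above the nut next and look from close by.

```bash
python3 - <<'E'
from h import *
np.set_printoptions(precision=4,suppress=True)
for a in range(-180,181,30):
    q=env.inverse_kinematics([0.582,-0.006,0.2],down(np.radians(a))); print(a,None if q is None else np.round(q,1))
env.goto([0.582,-0.006,0.26],down(np.radians(90)))
print(env.sense()['time'])
ci=env.camera_info('wrist'); im=snap('wrist','w1',scale=1.4); print(ci['eye'],ci['attitude'],ci['camera_matrix'])
np.save('w1.npy',im); import pickle; pickle.dump(ci,open('w1.pkl','wb'))
for t in ['hole','nut','nut_slot','turntable']:
    print(t,[(round(d['conf'],2),w('wrist',d['at'],ci)) for d in env.spot_point(t,'wrist')][:4])
s=env.sense();print(s['time'],s['joint_pos'],s['wrist_torque'],s['ft_force'])
E
```

```text
-180 None
-150 [ -5.6   5.6  90.5  -0.   83.8 144.4]
-120 [ -5.6   5.6  90.5  -0.   83.8 114.4]
-90 [-5.6  5.6 90.5 -0.  83.8 84.4]
-60 [-5.6  5.6 90.5 -0.  83.8 54.4]
-30 [-5.6  5.6 90.5 -0.  83.8 24.4]
0 [-5.6  5.6 90.5 -0.  83.8 -5.6]
30 [ -5.6   5.6  90.5  -0.   83.8 -35.6]
60 [ -5.6   5.6  90.5  -0.   83.8 -65.6]
90 [ -5.6   5.6  90.5  -0.   83.8 -95.6]
120 [  -5.6    5.6   90.5   -0.    83.8 -125.6]
150 None
180 None
3.375
[ 0.5138 -0.0044  0.4039] [[-0.0011  0.9636  0.2673]
 [ 1.      0.0011  0.0002]
 [-0.0001  0.2673 -0.9636]] [[303.0388   0.     280.4969]
 [  0.     303.0388 204.617 ]
 [  0.       0.       1.    ]]
hole [(0.95, array([ 0.5824, -0.0091,  0.0756]))]
nut [(0.62, array([ 0.5845, -0.0073,  0.0522]))]
nut_slot [(0.6, array([ 0.691 , -0.0541,  0.0298])), (0.59, array([ 0.5813, -0.0037,  0.0544])), (0.58, array([ 0.566 , -0.0018,  0.0839]))]
turntable [(0.64, array([ 0.5835, -0.0071,  0.0034])), (0.58, array([ 0.4313, -0.2625,  0.0293]))]
3.625 [ -5.5926   4.0966  85.8928   0.0024  90.0157 -95.6335] [ 0.0433  0.0396 -0.0384] [-0.2521  0.2786  0.2126]
```

View pics/w1.png

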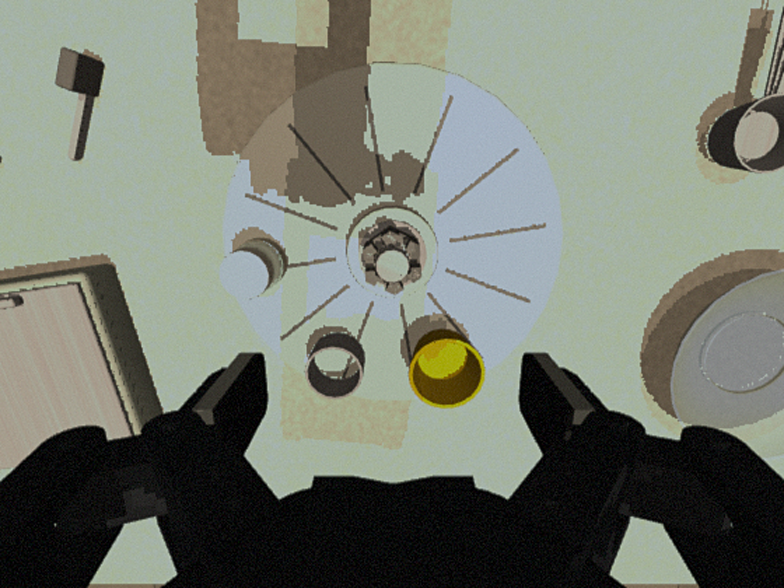

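The wrist view shows the nut at (392,258) in the enlarged picture, between the ring, the ramekin and the jar, which are all about 0.1 m away. The cross hole can't be seen from above, so I'll look from the robot side with the tool tilted.

```bash
python3 - <<'E'
from h import *
import pickle
from scipy.spatial.transform import Rotation as R
np.set_printoptions(precision=4,suppress=True)
Ry=R.from_euler('y',-37,degrees=True).as_matrix()
env.goto([0.555,-0.007,0.128],Ry@down(np.radians(90)))
ci=env.camera_info('wrist'); im=snap('wrist','w2'); print(ci['eye'],proj('wrist',[0.583,-0.007,0.082],ci))
np.save('w2.npy',im); pickle.dump(ci,open('w2.pkl','wb'))
u,v=np.round(proj('wrist',[0.583,-0.007,0.07],ci)).astype(int)
o=cv2.resize(im[max(0,v-100):v+100,u-133:u+133],None,fx=3,fy=3,interpolation=cv2.INTER_CUBIC); cv2.imwrite('pics/w2c.png',o[:,:,::-1]); print('crop origin',u-133,max(0,v-100))
for t in ['hole','nut','nut_slot','turntable']:
    print(t,[(round(d['conf'],2),w('wrist',d['at'],ci)) for d in env.spot_point(t,'wrist')][:4])
print(env.sense()['time'])
E
```

```text
[ 0.4157 -0.0063  0.2043] [279.5732 211.0854]
crop origin 147 97
hole [(0.58, array([ 0.5843, -0.0065,  0.0727]))]
nut [(0.67, array([ 0.5824, -0.0034,  0.0543])), (0.5, array([ 0.5835, -0.006 , -0.0014]))]
nut_slot [(0.55, array([0.5657, 0.0014, 0.0832]))]
turntable [(0.73, array([ 0.5836, -0.0049,  0.0016]))]
4.8083
```

View pics/w2c.png

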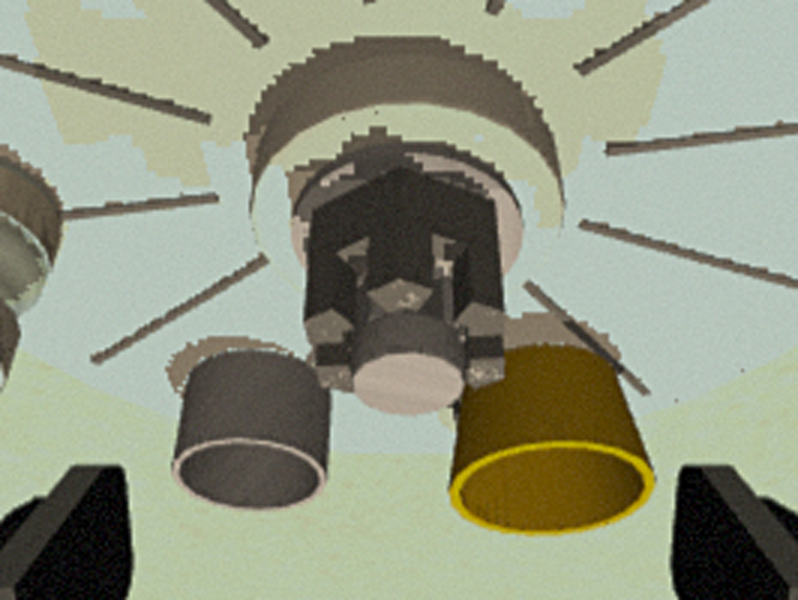

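The tilted view is upside down (robot side at the top). A nut corner faces the robot at about (400,165), with slots either side at (350,250) and (445,250). I'll measure the rib angles and the nut flats by rectifying the pictures.

```bash
python3 - <<'E'
from h import *
import pickle
np.set_printoptions(precision=2,suppress=True)
def polar(im,ci,c,z,rs,th):
    P=np.stack([c[0]+rs[:,None]*np.cos(th),c[1]+rs[:,None]*np.sin(th),np.full((len(rs),len(th)),z)],-1)
    q=(P-ci['eye'])@np.array(ci['attitude'])@np.array(ci['camera_matrix']).T
    uv=(q[...,:2]/q[...,2:]).astype(np.float32)
    return cv2.remap(im,uv[...,0],uv[...,1],cv2.INTER_LINEAR)
th=np.radians(np.arange(0,360,0.5)); c=[0.583,-0.0065]
for n in ['w1','w2']:
    im=np.load(n+'.npy'); ci=pickle.load(open(n+'.pkl','rb')); g=cv2.cvtColor(im,cv2.COLOR_RGB2GRAY)
    rs=np.linspace(0.07,0.125,40)
    p=polar(g,ci,c,0.024,rs,th).astype(float)
    # local-contrast dark lines
    bg=cv2.medianBlur(p.astype(np.uint8),5)
    loc=cv2.blur(p,(41,1)); d=np.median(loc-p,0); d=cv2.GaussianBlur(d[None],(7,1),0)[0]
    f=np.exp(-1j*12*th); s=(np.clip(d,0,40)*f).sum(); print(n,'rib phase mod30', -np.degrees(np.angle(s))/12%30)
    pk=[i/2 for i in range(720) if d[i]==d[np.arange(i-12,i+13)%720].max() and d[i]>6]; print(pk)
# rectified view of hex+spindle at z=.082 from w1
outs=[]
for n,z in [('w1',.082),('w2',.082)]:
    im=np.load(n+'.npy'); ci=pickle.load(open(n+'.pkl','rb'))
    x,y=np.meshgrid(np.linspace(.04,-.04,400),np.linspace(.04,-.04,400)) # cols: y left, rows: x up
    P=np.stack([c[0]+y,c[1]+x,np.full(x.shape,z)],-1); q=(P-ci['eye'])@np.array(ci['attitude'])@np.array(ci['camera_matrix']).T
    uv=(q[...,:2]/q[...,2:]).astype(np.float32); outs.append(cv2.remap(im,uv[...,0],uv[...,1],cv2.INTER_CUBIC))
cv2.imwrite('pics/rect.png',np.hstack(outs)[:,:,::-1])
E
```

```text
w1 rib phase mod30 9.442799343029249
[10.0, 39.0, 69.0, 98.5, 128.0, 158.5, 188.5, 219.0, 237.5, 249.5, 280.0, 310.5, 324.5, 340.5]
w2 rib phase mod30 9.99080490225884
[13.0, 39.0, 68.0, 97.5, 127.5, 158.0, 188.5, 219.5, 250.0, 281.0, 311.0, 326.5, 344.0]
```

View pics/rect.png

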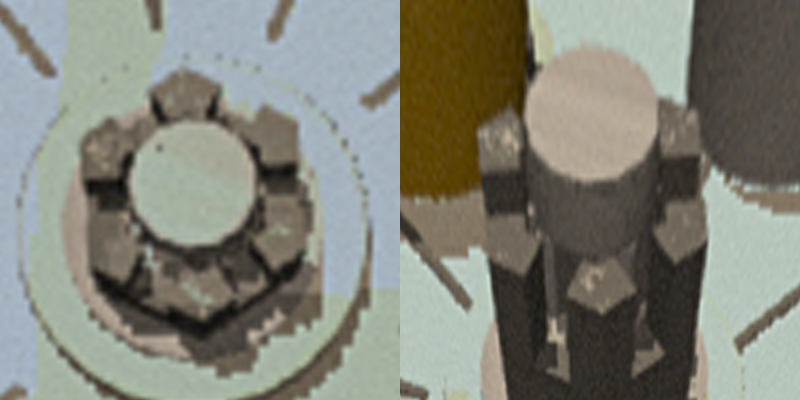

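In the rectified view a nut corner sits at about 4.5° (185,72)-(205,328), so the slots are at 34.5° mod 60. The ribs are at about 9° mod 30. Next I'll grip the nut across its flats and turn it until it snugs.

```bash
cat >> h.py <<'E'
def yaw():
    y=np.array(env.sense()['ee_rot'])[:,1]; return np.degrees(np.arctan2(y[1],y[0]))
E
python3 - <<'E'
from h import *
np.set_printoptions(precision=3,suppress=True)
c=[0.583,-0.0055]; D=down(np.radians(94.5))
env.goto([*c,0.15],D); env.move_l([*c,0.054],feed=0.1)
s=env.sense(); b=np.array(s['wrist_torque']); print(s['time'],s['ft_force'],b)
env.grasp(); s=env.sense(); print(s['width'],s['grip_force'],s['ft_force'],s['wrist_torque'],s['joint_pos'],yaw())
if s['width']<0.047:
  for i in range(30):
    q=np.array(env.sense()['joint_pos'] if i==0 else q,float); q[5]+=3; env.goto_joints(q)
    s=env.sense(); t=s['wrist_torque'][2]; print(round(s['time'],2),round(yaw(),2),round(t,3),np.round(s['ft_force'],1),round(s['width'],4))
    if abs(t-b[2])>0.22: break
E
```

```text
6.7417 [-0.389  0.317  0.035] [-0.028  0.013 -0.064]
0.043185113317321305 60.62573637010246 [-1.674 -1.474  5.867] [-0.298  0.348  0.038] [  -5.59    13.634   97.524   -0.027   68.789 -100.079] 94.49904331884892
7.45 91.57 -0.076 [-1.1 -1.2  2.4] 0.0427
7.7 88.62 -0.076 [-1.8 -0.3  2.4] 0.0428
7.95 85.65 -0.056 [-1.3  0.3  2.8] 0.0431
8.2 82.65 -0.092 [-2.9  1.7  3.4] 0.0427
8.45 79.66 -0.081 [-1.9  2.6  4.2] 0.0431
8.7 76.66 -0.076 [-1.3  3.2  3.6] 0.0427
8.95 73.66 -0.033 [-1.3  3.5  3.9] 0.0431
9.2 70.67 -0.055 [-1.7  4.3  3.3] 0.043
9.45 67.67 -0.089 [-1.3  5.8  4.7] 0.043
9.7 64.7 0.344 [-1.5  5.4  3.2] 0.0427
```

The nut snugged between 67.7° and 64.7° tool yaw. The right slot is 17–43° further on, so I can safely turn another 12°. Then I'll let go and look at the cross hole through the slot.

```bash
cat > look.py <<'E'
from h import *
import pickle,sys
from scipy.spatial.transform import Rotation as R
def look(n,az,c=(0.583,-0.0055),tilt=45,dist=0.19,elev=33,aim=0.078):
    # camera placed at distance dist from the slot, azimuth az (deg, direction robot->nut), then TCP from fixed tool->camera offset
    Rz=R.from_euler('z',az,degrees=True).as_matrix(); Ry=R.from_euler('y',-tilt,degrees=True).as_matrix()
    off=Rz@Ry@np.array([-0.0682,0.0016,0.1439])
    eye=np.array([*c,aim])+Rz@np.array([-dist*np.cos(np.radians(elev)),0,dist*np.sin(np.radians(elev))])
    env.goto(eye-off,Rz@Ry@down(np.radians(90))); print('tcp',eye-off)
    ci=env.camera_info('wrist'); ims=[snap('wrist').astype(float) for _ in range(4)]; im=np.mean(ims,0).astype(np.uint8)
    np.save(n+'.npy',im); pickle.dump(ci,open(n+'.pkl','wb'))
    u,v=np.round(proj('wrist',[*c,0.075],ci)).astype(int); h=50; x0,y0=u-66,max(0,v-h); print('crop',x0,y0,'x6')
    o=cv2.resize(im[y0:y0+100,x0:x0+133],None,fx=6,fy=6,interpolation=cv2.INTER_CUBIC); o=cv2.convertScaleAbs(o,alpha=1.8)
    cv2.imwrite('pics/'+n+'.png',o[:,:,::-1])
E
python3 - <<'E'
from look import *
np.set_printoptions(precision=3,suppress=True)
q=np.array(env.sense()['joint_pos'],float)
for i in range(4):
    q[5]+=3; env.goto_joints(q); s=env.sense(); print(round(s['time'],2),round(yaw(),2),round(s['wrist_torque'][2],3),s['ft_force'],round(s['width'],4))
env.open(); p=np.array(env.sense()['ee_pos']); env.move_l(p+[0,0,0.075],feed=0.15)
look('w3',-13)
print(env.sense()['time'],env.sense()['wrist_torque'])
E
```

```text
9.95 61.9 0.417 [-1.452  4.08   3.621] 0.0429
10.2 58.87 0.497 [-0.911  5.424  3.546] 0.0428
10.45 55.87 0.444 [-0.371  5.436  4.05 ] 0.0426
10.7 52.87 0.428 [-1.458  5.658  4.034] 0.0427
tcp [ 0.574 -0.005  0.128]
crop 216 130 x6
12.9 [ 0.105  0.309 -0.032]
```

View pics/w3.png

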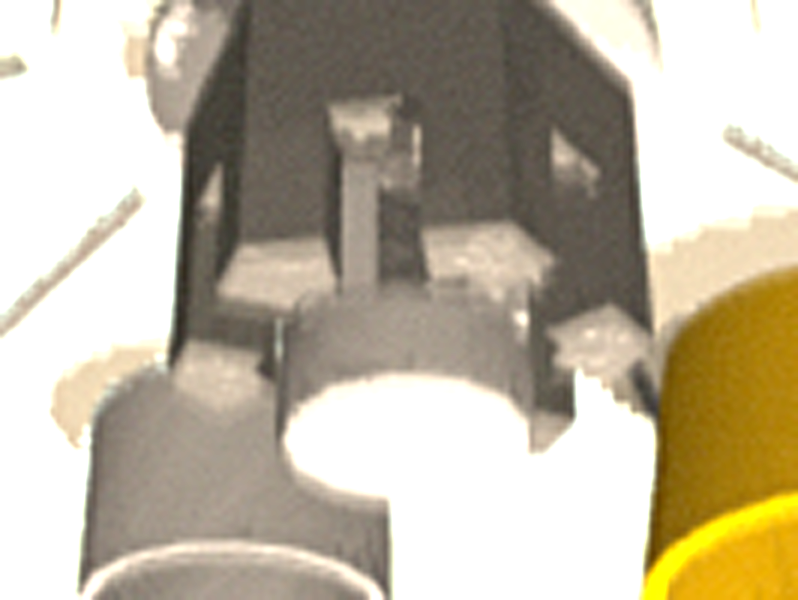

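The picture shows the slot's near side at about x 335–425. Through it the spindle surface runs from x=345 to 379, and the dark cross hole starts at x≈380 and goes on to the right (+y) behind the slot wall. I'll turn that edge into an angle.

```bash
python3 - <<'E'
from h import *
import pickle
ci=pickle.load(open('w3.pkl','rb')); im=np.load('w3.npy'); g=cv2.cvtColor(im,cv2.COLOR_RGB2GRAY).astype(int)
for r in [152,156,160,164,168,172,176]: print(r,g[r,266:292])
print('cap rows'); 
for r in [186,190,196,200,204]: print(r,g[r,258:310])
def ray(u,v): 
    d=np.array(ci['attitude'])@np.linalg.solve(np.array(ci['camera_matrix']),[u,v,1.]); return np.array(ci['eye']),d
def cyl(u,v,c,r=.013):
    e,d=ray(u,v); a=d[:2]@d[:2]; f=e[:2]-c; b=f@d[:2]; k=f@f-r*r; t=(-b-np.sqrt(b*b-a*k))/a; return e+t*d
# axis: project axis at z=.092 for guess
for c in ([.583,-.0055],[.583,-.0065]):
    print(c,'cap centre px (crop x6)',(proj('w',[*c,.092],ci)-[216,130])*6,[ ((proj('w',[c[0],c[1]+dy,.092],ci)-[216,130])*6).round(0) for dy in(-.013,.013)])
    for v in (165,170,174):
        p=cyl(216+380/6-.5,v,np.array(c)); a=np.degrees(np.arctan2(p[1]-c[1],p[0]-c[0]))%360; print(v,p.round(4),'edge ang',a.round(1),'hole yaw',(a-20.25-180).round(1))
E
```

```text
152 [ 55  54  52  52  46  56  75  74  84 115 112  91  90  92  89  59  60  57
  65 108  57  49  51  49  49  52]
156 [ 56  56  52  54  50  41  34  67  71  69  71  65  67  71  71  73  74  70
  77 102  57  50  51  51  52  54]
160 [57 57 57 55 48 38 36 83 85 86 82 89 84 77 95 82 75 71 76 65 50 48 49 54
 54 54]
164 [55 57 52 54 46 39 43 89 90 86 89 86 82 54 50 48 48 45 47 46 55 57 56 55
 58 53]
168 [56 54 55 59 41 40 44 92 91 89 87 89 80 51 46 48 54 47 48 48 72 82 85 85
 89 88]
172 [ 97  99  98 101  89  43  50  88  90  89  90  88  79  54  52  55  58  58
  57  49  60 107 114 110 111 112]
176 [110 111 109 112 113 103  68  90  91  89  91  91  77  55  55  60  59  57
  56  58  52  68  96  90  89  88]
cap rows
186 [ 54  51  45  49  82  52  56  60  64  68  70  78  77  81  85  83  84  84
  87  84  88  84  90  91  89  90  88  89  89  89  87  88  87  86  85  87
  81  80  80  79  78  77  74  76  90  87  58  52  51  61  81 101]
190 [ 91  58  43  46  67  55  62  70  71  74  77  77  79  78  79  81  84  82
  83  82  82  84  87  90  90  87  82  92  95  90  89  91  90  89  84  88
  84  83  82  79  82  79  
[... 571 characters left out ...]
81 179 178 182 180 180 182 182 181 179 181 178 180
 180 181 180 181 177 181 180 181 179 169 105 105 105 124 164 185]
[0.583, -0.0055] cap centre px (crop x6) [397.5575568  443.21905814] [array([273., 458.]), array([526., 429.])]
165 [ 0.57   -0.0046  0.0726] edge ang 176.0 hole yaw -24.2
170 [ 0.57   -0.0046  0.0763] edge ang 176.0 hole yaw -24.3
174 [ 0.57   -0.0046  0.0792] edge ang 176.0 hole yaw -24.3
[0.583, -0.0065] cap centre px (crop x6) [387.85332248 444.33323695] [array([264., 459.]), array([516., 430.])]
165 [ 0.5701 -0.0046  0.0725] edge ang 171.7 hole yaw -28.5
170 [ 0.5701 -0.0046  0.0762] edge ang 171.7 hole yaw -28.6
174 [ 0.5701 -0.0046  0.0791] edge ang 171.6 hole yaw -28.6
```

The visible cap centre puts the axis at y≈-0.0045, which gives a hole yaw of about -20°. Rib phase says -20.75°. So the slot target is 39.25° nut yaw, 27° past snug, which fits. I'll regrip, turn to about 37.3° to allow for springback, release and check.

```bash
python3 - <<'E'
from look import *
np.set_printoptions(precision=3,suppress=True)
c=[0.583,-0.0045]; D=down(np.radians(55))
env.goto([*c,0.135],D); env.move_l([*c,0.054],feed=0.12); env.grasp()
s=env.sense(); print(s['width'],s['ft_force'],s['wrist_torque'],yaw())
q=np.array(s['joint_pos'],float); q0=q.copy(); y0=yaw()
for f in (.25,.5,.75,1):
    q[5]=q0[5]+f*(y0-37.3); env.goto_joints(q); s=env.sense(); print(round(s['time'],2),round(yaw(),2),round(s['wrist_torque'][2],3),s['ft_force'],round(s['width'],4))
env.pause(0.15); print(yaw())
env.open(); p=np.array(env.sense()['ee_pos']); env.move_l(p+[0,0,0.075],feed=0.15)
look('w4',-20.7,c=(0.583,-0.0045))
print(env.sense()['time'])
E
```

```text
0.043121766884365566 [-3.381 -1.293  6.045] [-0.132  0.519  0.096] 54.996544938828634
15.29 50.7 0.343 [-1.147  0.358  0.139] 0.043
15.54 46.34 0.363 [-0.288  1.032  0.543] 0.0429
15.79 41.94 0.41 [0.202 2.171 1.59 ] 0.0429
16.04 37.53 0.39 [ 1.328  3.634 -0.31 ] 0.0427
37.45317004963559
tcp [ 0.574 -0.003  0.128]
crop 216 131 x6
18.3417
```

View pics/w4.png

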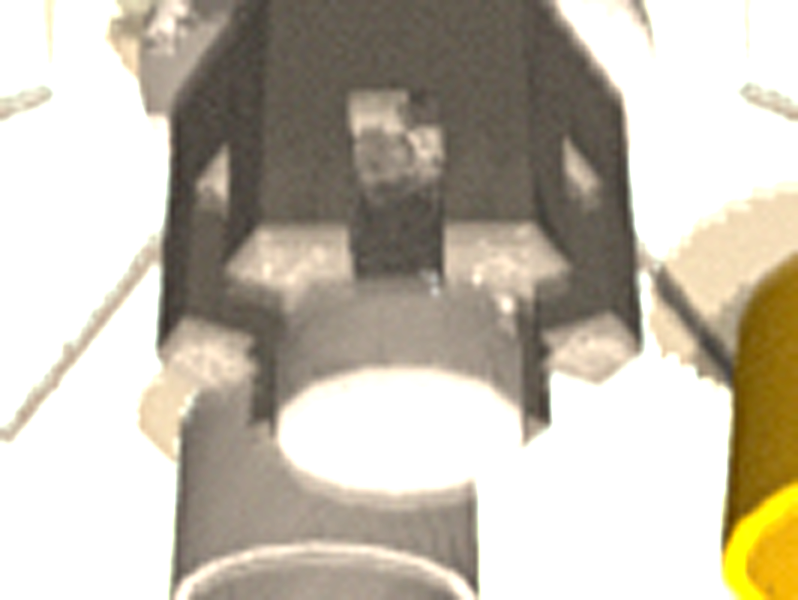

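The dark cross hole now fills the slot from x=350 to 443, centred under the spindle cap (278–525), so it is well aligned. Next is the key: I'll hover over the small one and take a close look.

```bash
python3 - <<'E'
from h import *
import pickle
np.set_printoptions(precision=4,suppress=True)
p=np.array(env.sense()['ee_pos']); env.move_l(p+[-0.02,0,0.06],feed=0.2)
env.goto([0.455,-0.27,0.13],down(np.radians(77)))
ci=env.camera_info('wrist'); im=snap('wrist','k1',scale=1.4); np.save('k1.npy',im); pickle.dump(ci,open('k1.pkl','wb'))
for t in ['key','key_grip']: print(t,[(round(d['conf'],2),w('wrist',d['at'],ci)) for d in env.spot_point(t,'wrist')][:3])
print(env.sense()['time'],proj('w',[.4355,-.266,.034],ci),proj('w',[.51,-.283,.011],ci))
# axis of spindle from w3/w4 cap centres
for n,u,v in [('w3',216+407/6-.5,130+437/6-.5),('w4',216+401.5/6-.5,131+431/6-.5)]:
    c2=pickle.load(open(n+'.pkl','rb')); print(n,plane('w',(u,v),.092,c2))
E
```

```text
key [(0.97, array([ 0.4694, -0.3875, -0.0002])), (0.85, array([ 0.4719, -0.2749,  0.0027]))]
key_grip [(0.75, array([ 0.4292, -0.4064,  0.0415])), (0.69, array([ 0.4344, -0.2602,  0.0331]))]
20.075 [278.2989 183.9929] [278.8809 258.7195]
w3 [ 0.5813 -0.0045  0.092 ]
w4 [ 0.5811 -0.0039  0.092 ]
```

View pics/k1.png

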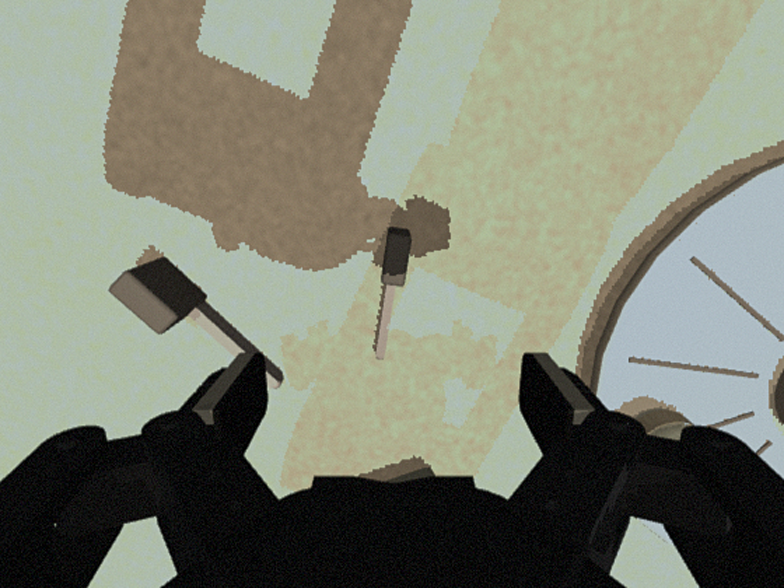

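The small key's head top spans about (388,229)–(406,276), and its blade runs from (391,287) to the nose at (380,357). The bigger look-alike is at left, (160,290). I'll compute the pose and grasp.

```bash
python3 - <<'E'
from h import *
import pickle
np.set_printoptions(precision=4,suppress=True)
ci=pickle.load(open('k1.pkl','rb')); im=np.load('k1.npy')
P=lambda u,v,z: plane('w',(u/1.4-.2,v/1.4-.2),z,ci)
nose=P(380,357,.011); b=P(391.5,287,.011); hb=P(399.5,229,.034); hf=P(395,275,.034)
yk=np.arctan2(nose[1]-b[1],nose[0]-b[0]); print(nose,b,hb,hf,np.degrees(yk),np.linalg.norm(hf-hb))
d=np.array([np.cos(yk),np.sin(yk)])
g1=nose[:2]-d*.075; g2=hb[:2]+d*.014; g3=hf[:2]-d*.016; print(g1,g2,g3)
y2=np.arctan2(nose[1]-hb[1],nose[0]-hb[0]); print(np.degrees(y2))
g=cv2.resize(im[150:270,240:320],None,fx=5,fy=5,interpolation=cv2.INTER_CUBIC); cv2.imwrite('pics/k1c.png',cv2.convertScaleAbs(g,alpha=1.6)[:,:,::-1])
E
```

```text
[ 0.5045 -0.2891  0.011 ] [ 0.4588 -0.2705  0.011 ] [ 0.4206 -0.257   0.034 ] [ 0.446  -0.2654  0.034 ] -22.083515424613704 0.026766804167955384
[ 0.435  -0.2609] [ 0.4336 -0.2622] [ 0.4312 -0.2594]
-20.955482334533595
```

View pics/k1c.png

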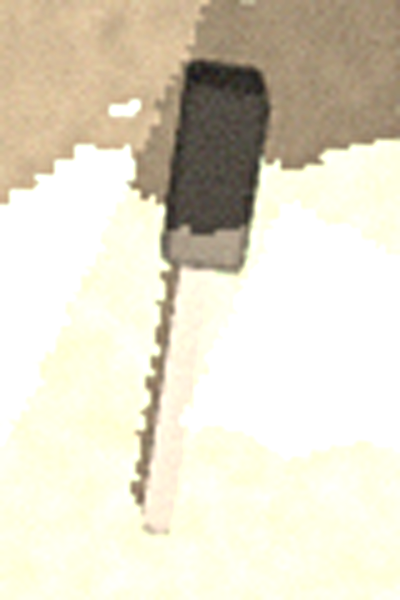

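The crop shows the head's top face from its back edge mid (225,90) to its front edge mid (204,267), and the nose at (156,530).

```bash
python3 - <<'E'
from h import *
import pickle
np.set_printoptions(precision=4,suppress=True)
ci=pickle.load(open('k1.pkl','rb'))
P=lambda u,v,z: plane('w',(u/5+240-.4,v/5+150-.4),z,ci)
nose=P(156,530,.011); hb=P(225,90,.034); hf=P(204,267,.034)
yk=np.arctan2(nose[1]-hb[1],nose[0]-hb[0]); d=np.array([np.cos(yk),np.sin(yk)])
print(nose,hb,hf,np.degrees(yk),np.linalg.norm(hf-hb),np.linalg.norm(nose[:2]-hb[:2]))
g=np.mean([nose[:2]-d*.075,hb[:2]+d*.014,hf[:2]-d*.016],0); print(g)
if abs(np.linalg.norm(hf-hb)-.03)<.004:
    D=down(yk+np.pi/2); z=0.013
    env.goto([*g,0.08],D); env.move_l([*g,z],feed=0.1); print(env.sense()['ft_force']); env.grasp()
    s=env.sense(); print(s['time'],s['ee_pos'],s['width'],s['grip_force'],s['ft_force'],yaw())
E
```

```text
[ 0.5052 -0.2897  0.011 ] [ 0.4238 -0.2581  0.034 ] [ 0.4513 -0.2679  0.034 ] -21.17259806787639 0.029186642680418852 0.0872946367950827
[ 0.4361 -0.2626]
[-0.3429 -0.4949 -0.086 ]
21.875 [ 0.4364 -0.2628  0.0133] 0.013039283259786273 58.87877583503723 [0.969  0.0155 3.0035] 68.82847848560664
```

Key gripped. I'll lift it, move to the pre-insertion pose and look.

```bash
python3 - <<'E'
from h import *
import pickle
np.set_printoptions(precision=4,suppress=True)
A=np.radians(-20.7); u=np.array([np.cos(A),np.sin(A)]); c=np.array([.582,-.0043])
p=np.array(env.sense()['ee_pos']); env.move_l(p+[0,0,.1],feed=0.15)
t=c-u*.110
env.goto([*t,.115],down(A+np.pi/2)); env.move_l([*t,.0133+.0675],feed=0.1)
s=env.sense(); print(s['time'],s['ee_pos'],s['width'],yaw(),s['ft_force'])
ci=env.camera_info('wrist'); im=np.mean([snap('wrist').astype(float) for _ in range(4)],0).astype(np.uint8); np.save('i1.npy',im); pickle.dump(ci,open('i1.pkl','wb'))
for d in (0,.022,.035,.06,.1): print(d,proj('w',[*(c-u*d),.0785],ci))
cv2.imwrite('pics/i1.png',cv2.convertScaleAbs(cv2.resize(im[150:350,180:380],None,fx=3,fy=3,interpolation=cv2.INTER_CUBIC),alpha=1.5)[:,:,::-1])
E
```

```text
24.3333 [0.4789 0.034  0.0805] 0.012621563123695527 69.2389590800132 [ 1.0428  0.155  -1.4903]
0 [280.789  418.6155]
0.022 [280.7631 390.2657]
0.035 [280.747  372.6399]
0.06 [280.7143 336.7507]
0.1 [280.6563 273.1702]
```

View pics/i1.png

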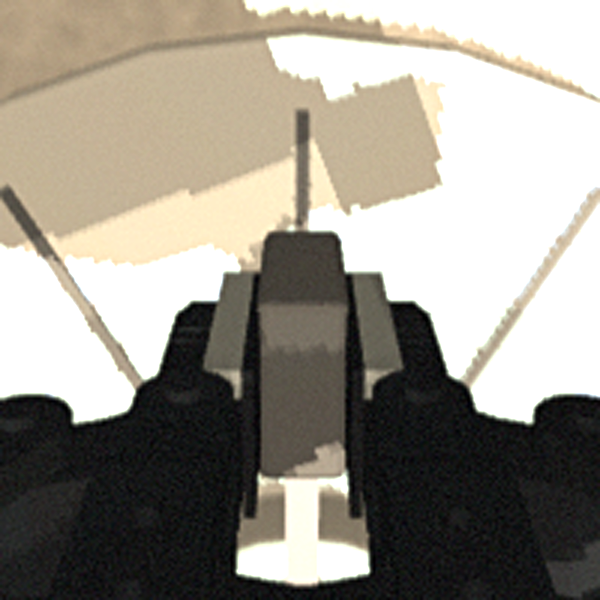

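The held key, blade centre x≈302, lies exactly over the aligned rib (x≈302 along its whole length), so both lateral position and yaw are good. I'll insert slowly while watching the force.

```bash
python3 - <<'E'
from h import *
A=np.radians(-20.7); u=np.array([np.cos(A),np.sin(A),0]); n=np.array([-u[1],u[0],0]); c=np.array([.582,-.0043,0])
f0=np.array(env.sense()['ft_force']); z=.0133+.0675
d=.110; first=True
while d>.034:
    d-= .010 if first else (.003 if d>.043 else .001); first=False
    t=c-u*d; t[2]=z; env.move_l(t,feed=0.04)
    s=env.sense(); f=np.array(s['ft_force'])-f0; print(round(s['time'],2),round(d,4),'along %.1f lat %.1f z %.1f'%(f@u,f@n,f[2]), round(s['width'],4))
    if f@u<-4 or np.linalg.norm(f)>8: break
E
```

```text
24.93 0.1 along 0.6 lat 0.4 z -0.3 0.013
25.18 0.097 along -0.3 lat 0.4 z -0.5 0.0126
25.43 0.094 along 1.1 lat 0.0 z 0.4 0.0131
25.68 0.091 along -0.5 lat 0.2 z 0.0 0.013
25.93 0.088 along 0.0 lat 0.0 z 0.2 0.0128
26.18 0.085 along 0.2 lat -0.0 z -0.6 0.0123
26.43 0.082 along -0.5 lat 0.2 z 0.4 0.0128
26.68 0.079 along -0.0 lat -0.0 z -0.3 0.0129
26.93 0.076 along 0.9 lat 1.0 z -0.3 0.0129
27.18 0.073 along 0.0 lat 0.8 z -0.2 0.0129
27.43 0.07 along -0.2 lat -0.5 z 0.5 0.013
27.68 0.067 along 0.6 lat 0.7 z -0.1 0.0125
27.93 0.064 along 0.8 lat 0.3 z 0.5 0.0129
28.18 0.061 along 0.9 lat 0.0 z -0.1 0.013
28.43 0.058 along -0.8 lat -0.1 z 0.2 0.013
28.68 0.055 along -0.4 lat -1.1 z -0.5 0.0127
28.93 0.052 along -0.7 lat 0.6 z -0.6 0.0124
29.18 0.049 along 0.4 lat 0.2 z 0.0 0.0128
29.43 0.046 along -0.2 lat 0.1 z -0.1 0.0125
29.68 0.043 along 0.3 lat 0.6 z 0.2 0.0126
29.93 0.042 along 0.1 lat 0.0 z 0.2 0.013
30.18 0.041 along -0.0 lat -0.1 z 0.8 0.0129
30.43 0.04 along 0.3 lat 0.5 z -0.3 0.0128
30.68 0.039 along -0.4 lat 0.4 z 0.7 0.0127
30.93 0.038 along 0.2 lat 0.3 z 0.7 0.0127
31.18 0.037 along 0.8 lat 0.4 z 0.8 0.0126
31.43 0.036 along -1.5 lat 0.3 z 0.9 0.0125
31.68 0.035 along -5.6 lat 0.7 z 3.3 0.0127
```

The head met the nut at 5.6 N with no jam on the way. Now I'll ease off, lower it onto the slot floor, release and check.

```bash
python3 - <<'E'
from look import *
np.set_printoptions(precision=4,suppress=True)
p=np.array(env.sense()['ee_pos']); A=np.radians(-20.7); u=np.array([np.cos(A),np.sin(A),0])
p=p-u*.0007; env.move_l(p,feed=.03); f0=env.sense()['ft_force'][2]
for i in range(5):
    p[2]-=.0004; env.move_l(p,feed=.03); f=env.sense()['ft_force'][2]; print(p[2],f)
    if f-f0>2: break
env.open(); p=np.array(env.sense()['ee_pos']); env.move_l(p+[0,0,.08],feed=.1)
env.goto([.50,.02,.2],down(A+np.pi/2))
ci=env.camera_info('wrist'); im=np.mean([snap('wrist').astype(float) for _ in range(4)],0).astype(np.uint8); 
for t in ['key','hole']: print(t,[(round(d['conf'],2),w('wrist',d['at'],ci)) for d in env.spot_point(t,'wrist')][:2])
for d in (0,.022,.052): print(d,(proj('w',[*(np.array([.582,-.0043])-u[:2]*d),.100],ci)-[180,130])*3)
cv2.imwrite('pics/f1.png',cv2.convertScaleAbs(cv2.resize(im[130:330,180:380],None,fx=3,fy=3,interpolation=cv2.INTER_CUBIC),alpha=1.4)[:,:,::-1])
print(env.sense()['time'])
E
```

```text
0.08012136899462088 -1.5699717630908383
0.07972136899462089 -0.09768919877643223
0.07932136899462089 0.17564941628957687
0.07892136899462089 3.405192956015764
key [(0.66, array([ 0.5857, -0.0002,  0.0706])), (0.19, array([ 0.5822, -0.0067,  0.0584]))]
hole [(0.59, array([ 0.584 , -0.0074,  0.0754]))]
0 [319.7116 495.9227]
0.022 [320.1412 430.6474]
0.052 [320.7581 336.8973]
35.25
```

View pics/f1.png

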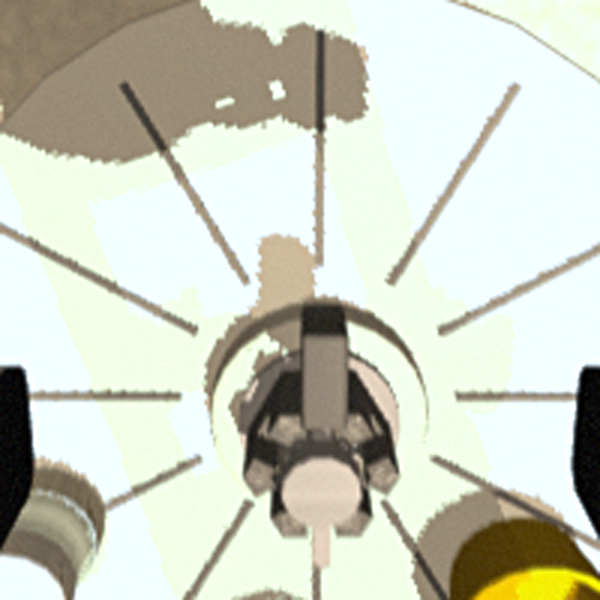

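The key is through. Its head's front edge at y≈428 is against the nut (430 predicted when home), and its nose shows on the far side at (321,560). The fingers are clear, so I'm handing in.

```bash
python3 -c "
from station import env
print(env.finish_job())"
```

```text
the job is handed in; nothing more can be done
None
```

The nut is snugged and turned on to the first slot that lines up with the hole, the key is home through slot and hole with its head against the nut, and it is released. I handed the job in at about 35 s; no verdict was returned.

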